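# Release a welded bracket from the guarded fixture

### The arm

A 6-joint arm with a two-finger parallel gripper is mounted at the origin on the work surface. World frame = base frame: x ahead of the robot, y to its left, z up, the work surface at z = 0. Lengths are in m, angles in rad, forces in N, time in s.
With the tool pointing down it reaches from about 0.375 to 0.975 m from the base axis. Payload 3.8 kg.
Tool frame: the origin (TCP) lies midway between the tips of the shut fingers; the grasp point (between the pads) lies 19 mm behind it; y points along the fingers, z is the direction in which the jaws open and shut, and the axes are right-handed (so a half turn about y gives the same grasp; the last joint's range is limited). The gripper opens to 88 mm and grips with 3 to 60 N. Pads are 18 mm wide; open, the fingers measure 123 mm over their backs; the gripper's body (75 mm by 187 mm) begins 45 mm behind the grasp point.
Start: joints at [-1.329, 0.264, 1.604, -0, 1.274, -0.037], TCP at [0.186, -0.649, 0.239] pointing down, gripper open.
Joint ranges: [-2.63, 2.63], [-0.94, 2.18], [0.31, 2.57], [-1.31, 4.45], [0, 2.66], [-2.55, 2.55]. Speed limits (rad/s): [2.57, 2.57, 3.14, 3.14, 3.14, 3.14].

### API

Orientations are given as a unit quaternion [w, x, y, z].
In Python, from station import * gives the robot as it stands. Calls block until the motion is done:
- move_to(position, orientation): joint-space move of the TCP to a pose.
- movel(position, rot=None, rate=0.15): straight line of the TCP; rot=None keeps the orientation; rate is the mean speed in m/s.
- set_joints(angles): joint-space move.
- grip(opening, newtons=None): finger opening in m; newtons is the grip in N (None keeps the last); returns when the fingers have stopped.
- dwell(seconds).
- inverse_kinematics(position, orientation): joint angles nearest the present ones, or None.
- state(): the state.
- snapshot(name): name is "scene" or "top" or "wrist"; returns a dict with "color" (384x512x3 uint8, blue, green, red), "fx", "fy", "cx", "cy" (pixels), "eye" and "attitude" of the camera in the world. Camera axes: x right, y down, z forward; pixel columns grow to the right and rows downward; lengths in m; the calibration is good to about 2 mm. A picture is of the moment at which its call begins. There is no depth.
A pose or a line that the arm cannot do raises MotionError and nothing moves.
- sign_off(): hands the job in, once; it reports no verdict.
The state is a dict: "time": time; "joints": joint angles; "dq": joint speeds; "joint_torque": joint torques, N m; "eef_pos": TCP position; "orientation": TCP orientation; "contact_force": force on the tool from outside, world axes, zero at the start; "wrist_torque": the same for the moment, N m; "gripper_width": finger opening in m.
Only numpy, scipy, OpenCV 4.12 (cv2) and the standard library are available. Lean on these libraries where they do the work, as an engineer would, in place of code of your own. Each camera call takes 0.05 s, during which the arm holds its last target. There are 200 camera calls.

### The job

Take the finished weld out of the fixture: slide the guard hood on the release box fully open, press the button under it fully in so that the toe clamps draw back, lift the bracket clear of the fixture and stand it upright in the empty cell of the finished-parts tray, setting it down rather than dropping it. Only once it stands there on its own, slide the hood fully shut over the button again. Leave the bracket already in the tray and the other things on the bench where they are.

Things in the scene. Friction and masses are not known exactly. Their poses are not given: they have to be found in the camera images.
- hood_fin (a point): The grip fin of the sliding aluminium guard hood (the safety catch) on the release box; the point is the fin's centre. The fin is an upright plate 36 mm along x, 12 mm thick along y and 32 mm tall (16 mm above and below the point); below it is the hood's flat roof, 60 x 54 mm (x, y). Axes are those of the release box.
- hood (a joint): Slide of the guard hood along the release box's +y: 0 = shut, right over the button; 0.080 m = fully open (button and the space around it clear). Stiff, about 2 N; it stays where it is left.
- button_top (a point): Centre of the flat top of the round black release button, 32 mm across, in the release box; its z axis points up. With the hood shut the button is hidden beneath the hood's roof (4 mm over the button). The top stands 54 mm above the table when out.
- button (a joint): Travel of the release button, pressed straight down: 0 = out, 0.008 m = fully in. It needs about 3 to 4 N and stays in when let go. It draws back both toe clamps of the fixture as it goes in (18 mm at full travel, starting at once).
- release_box: Grey box bolted to the table, 90 x 190 x 40 mm (x, y, z), carrying button and hood; origin at the centre of its underside. The button's axis is at y = -40 mm; the hood slides along +y. With the hood, it is 94 mm high.
- fixture: Steel welding fixture bolted to the table, 210 x 112 mm (x, y); origin at the centre of its underside. At x = -75 and +75 mm a grey clamp housing 45 x 60 mm, 58 mm high with its bolt heads. From each, a steel toe clamp overlaps the edge of the bracket's foot plate by 10 mm, 1.5 mm above it, until the button is pressed; then it is drawn wholly into the housing (7.5 mm clear of the plate).
- nest (a point): Centre of the nest's top face in the fixture, 25 mm above the table, on which the bracket stands; axes as the fixture's. Along y = -46.5 and +46.5 mm low locating strips, 8 mm high, flank the foot plate with 1.5 mm to spare.
- bracket_center (a point): The welded bracket that starts clamped in the fixture: a 90 x 90 x 6 mm foot plate with a 32 x 32 mm square steel tube standing on its centre, 96 mm high in all. The point is on the tube's axis 48 mm above the underside. A thin diagonal brace runs up each of the tube's +x and -x faces to 38 mm above the underside; the +y and -y faces are plain (above 10 mm). Axes start aligned with the fixture's. Mass 0.44 to 0.66 kg.
- bracket: The same bracket; origin at the centre of its foot plate's underside.
- tray: Plain metal finished-parts tray fixed to the table, 241 x 126 mm (x, y), 22 mm high, wall and floor 5 mm, parted by one wall into two cells, each 113 x 116 mm inside (x, y). Origin at the centre of its underside.
- empty_cell (a point): Centre of the floor of the tray's empty cell (the -x one, nearer to the robot), 5 mm above the table; axes as the tray's. The bracket fits with about 11 mm to spare on each side when its sides are parallel to the cell's.
- finished: An identical bracket, already finished, loose in the tray's other cell (59 mm to the tray's +x); origin at the centre of its underside. Leave it.
- magnet: Bystander: red arrow-shaped welding magnet, 97 x 55 x 16 mm, lying; origin at its underside.
- offcut: Bystander: square tube offcut 24 x 100 x 24 mm (x, y, z); origin at the centre of its underside.
- spray_can: Bystander: standing spray can, 60 mm across, 170 mm tall; origin at its underside.
- tip_cup: Bystander: steel cup, 64 mm across, 60 mm tall; origin at its underside.
- chipping_hammer: Bystander: hammer, 240 mm long along x, lying.
- square: Bystander: flat orange L-shaped square, legs 200 mm along +x and about 155 mm along -y from its corner, 4 mm thick; origin at the corner.
- wire_brush: Bystander: brush, 200 mm long along x, lying.

How it is judged:
By the outcome, as a careful person would: the job done as asked, in the order asked, and still so for the second after the job is handed in, with the robot touching nothing.
It also fails if it takes over 69 s, if anything falls off the work surface, if the arm or the gripper's body presses on something with over 40 N, if the wrist force passes 120 N, or if a joint passes its speed limit or range.

## Working session

There is one attempt and no reset: what is moved stays moved. The work goes in short steps, each a Python script; the robot and the scene stay as the last script left them, time stands still between calls to the robot, and variables do not carry over. Pictures are saved under pics/ and viewed, about 8 in all and at most 12, crops included, and the job is handed in when it is done.

```bash
mkdir -p pics; ls; python3 - <<'E'
from station import *
import cv2, numpy as np
for n in ("scene","top"):
    s=snapshot(n); cv2.imwrite(f"pics/{n}0.png",cv2.resize(s["color"],(800,600),interpolation=cv2.INTER_CUBIC))
    np.savez(f"pics/{n}0.npz",**s)
    print(n,s["fx"],s["fy"],s["cx"],s["cy"],s["eye"],s["attitude"])
print(state())
E
```

```text
pics
scene 389.4308672811 389.4308672811 253.72341116349713 186.83713077832155 [ 1.0578158  -0.528867    0.85364664] [-0.34757217  0.85165498  0.36349852 -0.14746593]
top 378.04538556995976 378.04538556995976 256.11742568243824 195.33891026005338 [0.3867557  0.01569008 1.50107595] [-0.01996802  0.71707621 -0.69631151  0.02352173]
{'time': 0.1, 'joints': array([-1.32891070e+00,  2.64677641e-01,  1.60522463e+00,  3.30422787e-06,
        1.27370221e+00, -3.69406475e-02]), 'dq': array([-1.42410508e-05, -1.00889591e-03, -2.75596264e-03, -1.16807233e-03,
       -6.20332514e-04,  1.17800910e-03]), 'joint_torque': array([ 9.66496409e-04, -5.03617501e+01, -3.58070970e+01,  7.30468752e-02,
        2.32960435e-02, -4.91393166e-05]), 'eef_pos': array([ 0.18559846, -0.64831878,  0.23751954]), 'orientation': array([ 0.09818891, -0.09833221,  0.7009536 , -0.69953825]), 'contact_force': array([0.96951821, 0.65971773, 0.30838351]), 'wrist_torque': array([ 0.01305962,  0.06187199, -0.03339519]), 'gripper_width': 0.08846835043692122}
```

View pics/scene0.png

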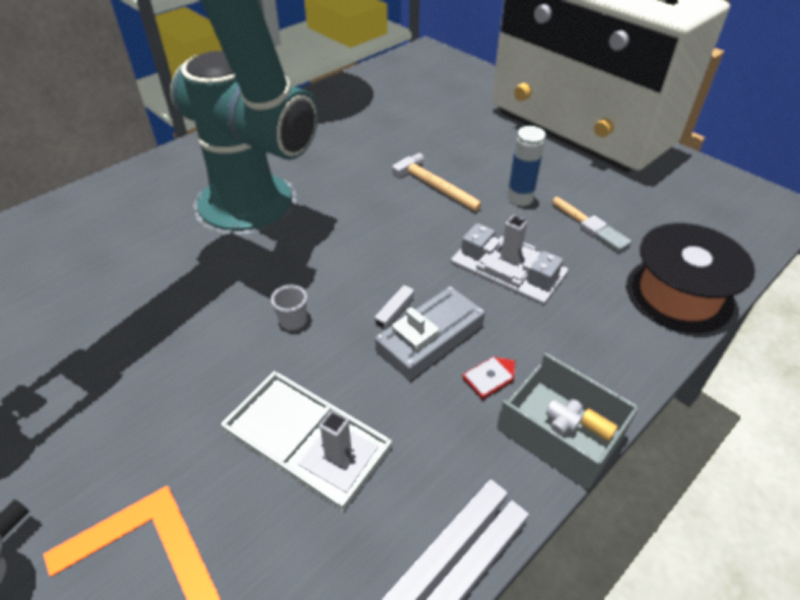

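View pics/top0.png

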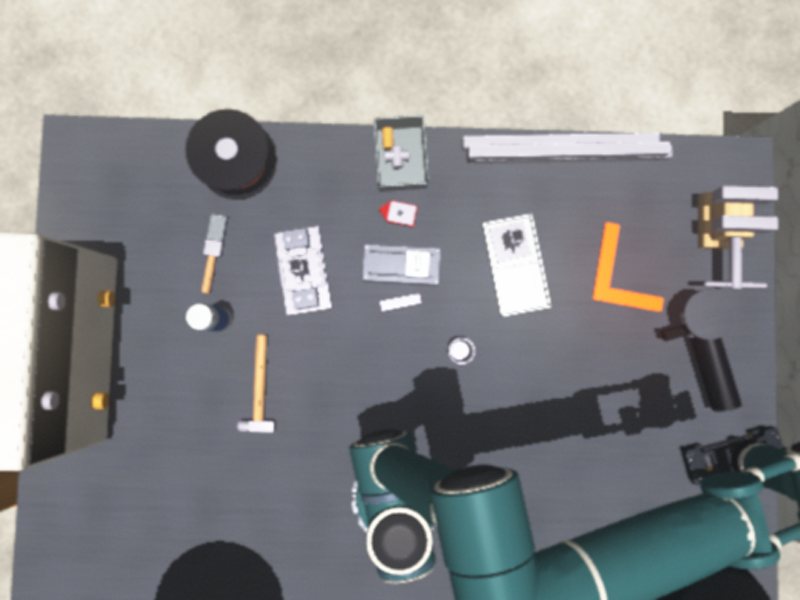

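The scene picture shows the fixture (510,255), release box with its hood shut (415,325) and tray (305,435). In the top view they are at (302,270), (400,265) and (517,265), with up = +x and left = +y. Next I'll look at enlarged crops.

```bash
cat > h.py <<'E'
import numpy as np, cv2
from scipy.spatial.transform import Rotation as R
def rot(q): return R.from_quat(np.asarray(q)[[1,2,3,0]])
def ray(s,u,v,z):
    d=rot(s["attitude"]).apply([(u-s["cx"])/s["fx"],(v-s["cy"])/s["fy"],1.]); e=np.asarray(s["eye"])
    return e+d*(z-e[2])/d[2]
def proj(s,P):
    p=rot(s["attitude"]).inv().apply(np.atleast_2d(P)-np.asarray(s["eye"]))
    return np.c_[s["fx"]*p[:,0]/p[:,2]+s["cx"], s["fy"]*p[:,1]/p[:,2]+s["cy"]]
def crop(s,u0,v0,w,h,k):
    return cv2.resize(s["color"][v0:v0+h,u0:u0+w],None,fx=k,fy=k,interpolation=cv2.INTER_CUBIC)
E
python3 - <<'E'
from h import *
s=np.load("pics/top0.npz")
a=crop(s,170,140,50,66,8);b=crop(s,305,130,50,75,8);c=crop(s,228,150,60,36,8)
im=np.zeros((600,800,3),np.uint8)
im[:528,:400]=a; im[:600,400:800]=b
cv2.imwrite("pics/c1.png",im)
t=np.load("pics/scene0.npz")
im=np.zeros((600,800,3),np.uint8)
im[:288,:480]=c
im[290:,:480]=crop(t,232,180,80,62,6)[:310]
cv2.imwrite("pics/c2.png",im)
E
```

```text
(no output)
```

View pics/c1.png

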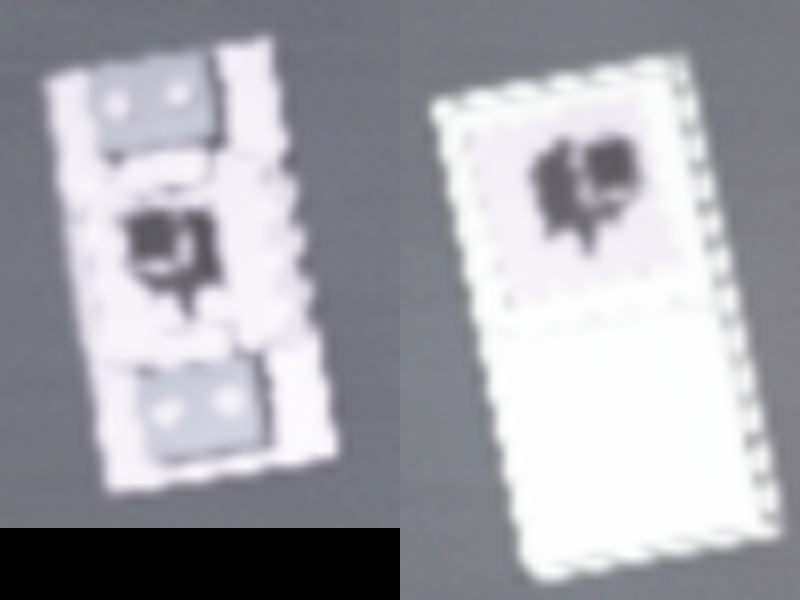

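View pics/c2.png

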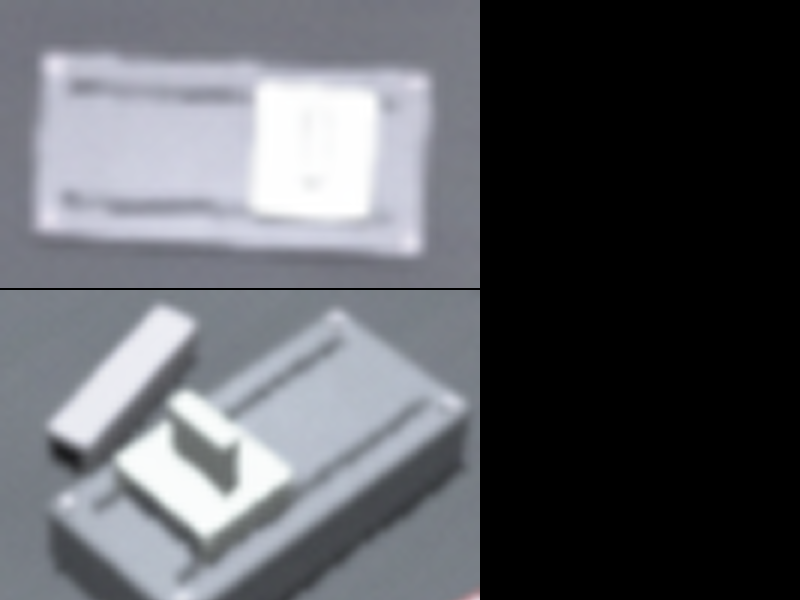

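Read-outs from the crops:
- **Fixture:** plate corners are sharp at (45,75), (272,38), (337,457), (108,493).
- **Tray rim:** corners at (432,98), (688,52), (780,540), (535,580).
- **Box:** top corners at (42,55), (430,75), (422,252), (35,232). The hood is at the −y end and the fin runs along x.

Next I'll fit rectangles to these.

```bash
cat >> h.py <<'E'
def fit2(local,world):
    L=np.asarray(local)[:,:2];W=np.asarray(world)[:,:2];lc,wc=L.mean(0),W.mean(0)
    a=np.array([(l[0]*w[0]+l[1]*w[1],l[0]*w[1]-l[1]*w[0]) for l,w in zip(L-lc,W-wc)]).sum(0)
    th=np.arctan2(a[1],a[0]);r=np.array([[np.cos(th),-np.sin(th)],[np.sin(th),np.cos(th)]])
    o=wc-r@lc; return o,th,np.abs((L@r.T+o)-W).max()
def at(o,th,x,y,z):
    c,s=np.cos(th),np.sin(th); return np.array([o[0]+c*x-s*y,o[1]+s*x+c*y,z])
def down(phi): # jaw direction at world yaw phi
    y=np.array([0,0,-1.]);z=np.array([np.cos(phi),np.sin(phi),0]);x=np.cross(y,z)
    q=R.from_matrix(np.c_[x,y,z]).as_quat(); return q[[3,0,1,2]]
E
python3 - <<'E'
from h import *
from station import *
s=np.load("pics/top0.npz")
def f(name,pts,u0,v0,hx,hy,z,off=0):
    W=[ray(s,u0+(x-off+.5)/8-.5,v0+(y+.5)/8-.5,z) for x,y in pts]
    L=[(hx,hy),(hx,-hy),(-hx,-hy),(-hx,hy)]
    o,th,r=fit2(L,W); print(name,o.round(4),th.round(4),"res",r.round(4)); return o,th
F=f("fix",[(45,75),(272,38),(337,457),(108,493)],170,140,.105,.056,.012)
f("fixbolts",[(117,104),(180,94),(230,403),(166,414)],170,140,.075,.016,.058)
T=f("tray",[(432,98),(688,52),(780,540),(535,580)],305,130,.1205,.063,.022,400)
B=f("box",[(42,55),(430,75),(422,252),(35,232)],228,150,.045,.095,.04)
print(rot(state()["orientation"]).as_matrix().round(3))
for n,(o,th),l in (("fin",B,(0,-.04,.15)),("brk",F,(0,0,.15)),("cell",T,(-.059,0,.15))):
    for d in (1,-1):
        q=down(th+d*np.pi/2); print(n,at(o,th,*l).round(4),d,np.round(inverse_kinematics(at(o,th,*l),q),2))
w=snapshot("wrist"); Rw=rot(state()["orientation"]).as_matrix()
print("cam in tool",Rw.T@(np.array(w["eye"])-state()["eef_pos"]),"\n",(Rw.T@rot(w["attitude"]).as_matrix()).round(2),w["fx"])
E
```

```text
fix [0.5611 0.2604] 0.1899 res 0.0011
fixbolts [0.561  0.2613] 0.1969 res 0.0009
tray [ 0.5902 -0.281 ] 0.2119 res 0.0033
box [0.5805 0.0108] -0.0203 res 0.0018
[[-0.961 -0.     0.275]
 [-0.275  0.002 -0.961]
 [-0.    -1.    -0.002]]
fin [ 0.5797 -0.0292  0.15  ] 1 [-0.09  0.16  1.9  -0.    1.08 -1.64]
fin [ 0.5797 -0.0292  0.15  ] -1 [-0.09  0.16  1.9  -0.    1.08  1.5 ]
brk [0.5611 0.2604 0.15  ] 1 [ 0.39  0.23  1.82 -0.    1.1  -1.37]
brk [0.5611 0.2604 0.15  ] -1 [ 0.39  0.23  1.82 -0.    1.1   1.78]
cell [ 0.5325 -0.2934  0.15  ] 1 [-0.54  0.21  1.84 -0.    1.09 -2.33]
cell [ 0.5325 -0.2934  0.15  ] -1 [-0.54  0.21  1.84 -0.    1.09  0.81]
cam in tool [-0.07333859 -0.14594203 -0.00050594] 
 [[ 0.    0.96  0.29]
 [-0.   -0.29  0.96]
 [ 1.   -0.    0.  ]] 313.418686349022
```

```bash
python3 - <<'E'
from h import *
from station import *
B=(np.array([.5805,.0108]),-.0203)
move_to(at(*B,0,-.02,.2),down(B[1]-np.pi/2))
s=snapshot("wrist");np.savez("pics/w1.npz",**s)
im=cv2.resize(s["color"],(800,600),interpolation=cv2.INTER_CUBIC)
cv2.imwrite("pics/w1.png",im)
k=800/512
L=[(x,y,.04) for x,y in ((.045,.095),(.045,-.095),(-.045,-.095),(-.045,.095))]+[(sx*.018,-.04+sy*.006,.094) for sx,sy in ((1,1),(1,-1),(-1,-1),(-1,1))]
for l in L: print(l,((proj(s,at(*B,*l))[0]+.5)*k).round(1))
print(state()["time"],state()["eef_pos"])
E
```

```text
(0.045, 0.095, 0.04) [212.2 202.7]
(0.045, -0.095, 0.04) [520.9 202.2]
(-0.045, -0.095, 0.04) [511.7 338.9]
(-0.045, 0.095, 0.04) [227.3 339.5]
(0.018, -0.034, 0.094) [425.8 264.1]
(0.018, -0.046, 0.094) [448.6 264.1]
(-0.018, -0.046, 0.094) [446.9 328.6]
(-0.018, -0.034, 0.094) [424.9 328.6]
2.8583 [ 0.5802142  -0.00995509  0.20004428]
```

View pics/w1.png

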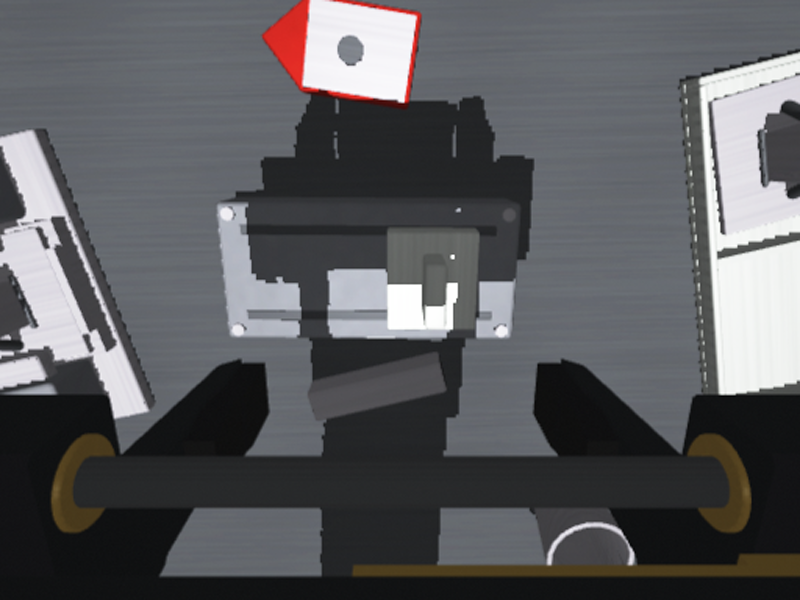

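The box corners at (218,203), (521,202), (513,338), (233,338) and the fin at x≈423–446 match the prediction to within about 2–3 mm, so I'm going ahead with the hood.

```bash
python3 - <<'E'
from h import *
from station import *
B=(np.array([.5805,.0115]),-.0203); q=down(B[1]-np.pi/2)
grip(.05,20)
move_to(at(*B,0,-.039,.12),q); movel(at(*B,0,-.039,.070))
print(state()["time"],state()["contact_force"])
grip(0,20); st=state(); print("w",st["gripper_width"],st["contact_force"])
for y in (.0,.035,.041,.044):
    movel(at(*B,0,y,.070),rate=.08); st=state(); print(y,st["contact_force"].round(2),st["gripper_width"])
grip(.05); print(state()["contact_force"]); movel(at(*B,0,.044,.15),rate=.2)
s=snapshot("wrist");np.savez("pics/w2.npz",**s)
cv2.imwrite("pics/w2.png",cv2.resize(s["color"],(800,600),interpolation=cv2.INTER_CUBIC))
k=800/512
for l in ((.0,-.04,.054),(.016,-.04,.054),(-.016,-.04,.054),(0,-.056,.054),(0,-.024,.054),(.018,.04,.094),(.018,.034,.094),(.018,.046,.094)): print(l,((proj(s,at(*B,*l))[0]+.5)*k).round(1))
print(state()["time"])
E
```

```text
4.475 [ 0.53774092 -0.29298627  1.0696805 ]
w 0.011753540178743761 [-0.96492769 -0.84371845  2.29937329]
0.0 [1.76 2.45 2.65] 0.012083443331678614
0.035 [3.47 1.54 3.97] 0.011931511590778219
0.041 [ 3.8  -6.85  3.22] 0.011768423557278876
0.044 [  2.83 -16.52   4.54] 0.012054336040866854
[ 0.45655037 -0.94982079 -0.19031889]
(0.0, -0.04, 0.054) [563.3 301.9]
(0.016, -0.04, 0.054) [566.3 271.7]
(-0.016, -0.04, 0.054) [560.5 331. ]
(0, -0.056, 0.054) [594.3 301.9]
(0, -0.024, 0.054) [532.4 301.9]
(0.018, 0.04, 0.094) [410.2 288.8]
(0.018, 0.034, 0.094) [424.2 288.8]
(0.018, 0.046, 0.094) [396.1 288.8]
8.1583
```

View pics/w2.png

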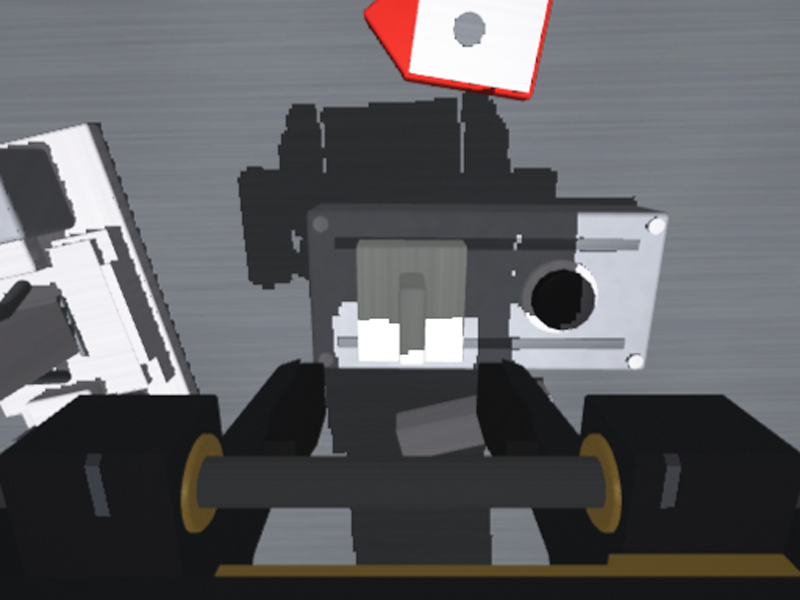

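The hood is against its stop (reaction −16 N), and the button at (563,299) is fully clear and where predicted. I'll press it, then go over to the fixture.

```bash
python3 - <<'E'
from h import *
from station import *
B=(np.array([.5805,.0115]),-.0203); q=down(B[1]-np.pi/2)
move_to(at(*B,0,-.04,.12),q); grip(0); movel(at(*B,0,-.04,.058))
for z in (.050,.047,.0455,.044,.043):
    movel(at(*B,0,-.04,z),rate=.04); st=state(); f=st["contact_force"][2]; print(z,st["eef_pos"][2].round(4),f.round(2))
    if f>15: break
dwell(.2);print(state()["contact_force"].round(1),state()["time"])
movel(at(*B,0,-.04,.15),rate=.2)
F=(np.array([.561,.2608]),.193)
grip(.07)
move_to(at(*F,-.02,0,.23),down(F[1]-np.pi/2))
s=snapshot("wrist");np.savez("pics/w3.npz",**s)
cv2.imwrite("pics/w3.png",cv2.resize(s["color"],(800,600),interpolation=cv2.INTER_CUBIC))
k=800/512
for l in [(x,y,.121) for x,y in ((.016,.016),(.016,-.016),(-.016,-.016),(-.016,.016))]+[(x,y,.031) for x,y in ((.045,.045),(.045,-.045),(-.045,-.045),(-.045,.045))]: print(l,((proj(s,at(*F,*l))[0]+.5)*k).round(1))
print(state()["time"])
E
```

```text
0.05 0.0507 1.26
0.047 0.0472 2.28
0.0455 0.0464 6.27
0.044 0.0463 15.54
[-3.9 -0.4 15.5] 11.3
(0.016, 0.016, 0.121) [368.  228.4]
(0.016, -0.016, 0.121) [429.6 228.3]
(-0.016, -0.016, 0.121) [428.7 287.8]
(-0.016, 0.016, 0.121) [369.2 287.9]
(0.045, 0.045, 0.031) [332.6 166.2]
(0.045, -0.045, 0.031) [465.2 166.1]
(-0.045, -0.045, 0.031) [460.7 293.7]
(-0.045, 0.045, 0.031) [337.7 293.9]
14.2833
```

View pics/w3.png

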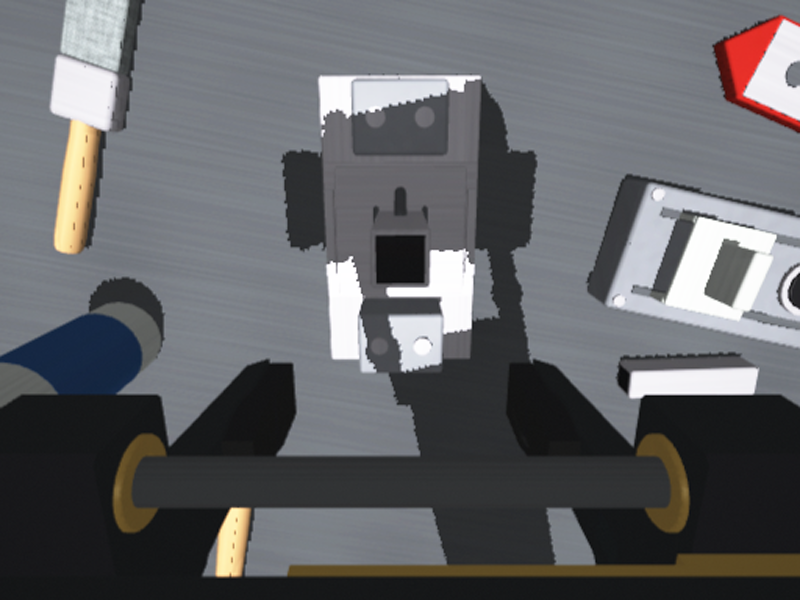

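The button bottomed out (tip held at 46.3 mm while the force rose to 15 N), the toes are retracted, and the tube top at (371–430, 228–287) matches to about 1 px. Now the grasp.

```bash
python3 - <<'E'
from h import *
from station import *
F=(np.array([.561,.2608]),.193); q=down(F[1]-np.pi/2)
move_to(at(*F,0,0,.15),q); movel(at(*F,0,0,.072),rate=.12); print(state()["contact_force"].round(2))
grip(0,40); st=state(); print(st["gripper_width"],st["contact_force"].round(2),st["eef_pos"].round(4))
movel(at(*F,0,0,.10),rate=.08); st=state(); print(st["gripper_width"],st["contact_force"].round(2))
movel(at(*F,0,0,.22),rate=.15)
T=(np.array([.5902,-.281]),.2119)
move_to(at(*T,-.059,0,.22),down(T[1]-np.pi/2))
s=snapshot("wrist");np.savez("pics/w4.npz",**s)
cv2.imwrite("pics/w4.png",cv2.resize(s["color"],(800,600),interpolation=cv2.INTER_CUBIC))
k=800/512
for l in [(x,y,.022) for x,y in ((.1205,.063),(.1205,-.063),(-.1205,-.063),(-.1205,.063),(0,.058),(0,-.058))]: print(l,((proj(s,at(*T,*l))[0]+.5)*k).round(1))
print(state()["time"],state()["gripper_width"])
E
```

```text
[0.23 0.24 0.39]
0.031620519777465314 [-0.57 -1.61  1.63] [0.5611 0.2606 0.0721]
0.031761708025825196 [ 0.39  0.1  -3.9 ]
(0.1205, 0.063, 0.022) [299.3 -26.3]
(0.1205, -0.063, 0.022) [505.4 -26. ]
(-0.1205, -0.063, 0.022) [485.6 342. ]
(-0.1205, 0.063, 0.022) [318.2 342. ]
(0, 0.058, 0.022) [317.  176.9]
(0, -0.058, 0.022) [487.2 177. ]
19.6667 0.03166625693329794
```

View pics/w4.png

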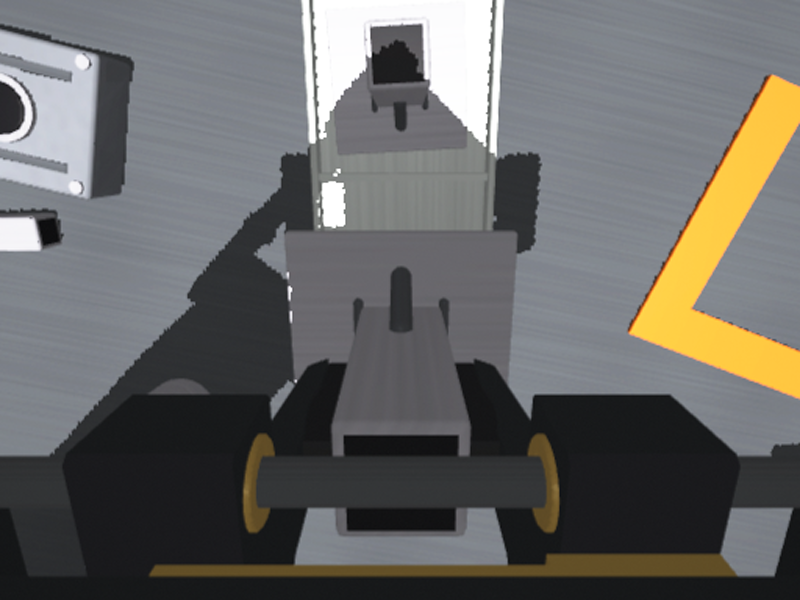

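The bracket hangs straight. The parting wall (row ~174, ends at x=316 and 488) agrees with the prediction (317 and 487 at row 177) within about 2 mm, so I'm setting it down.

```bash
python3 - <<'E'
from h import *
from station import *
T=(np.array([.5902,-.281]),.2119); P=lambda z: at(*T,-.058,0,z)
movel(P(.075),rate=.15); f0=state()["contact_force"][2]
for z in (.060,.056,.054,.0525,.0515,.0505,.0495):
    movel(P(z),rate=.04); st=state(); print(z,st["eef_pos"][2].round(4),st["contact_force"].round(2))
    if st["contact_force"][2]>f0+4: break
dwell(.2); grip(.06); print(state()["gripper_width"],state()["contact_force"].round(2))
movel(P(.16),rate=.15)
movel(at(*T,-.098,0,.23),rate=.2)
s=snapshot("wrist");np.savez("pics/w5.npz",**s)
cv2.imwrite("pics/w5.png",cv2.resize(s["color"],(800,600),interpolation=cv2.INTER_CUBIC))
print(state()["time"])
E
```

```text
0.06 0.0596 [-0.74 -0.39 -4.64]
0.056 0.0557 [-0.39 -0.86 -4.43]
0.054 0.0539 [-0.1   0.04 -4.92]
0.0525 0.0524 [-0.03 -0.16 -4.59]
0.0515 0.0521 [-2.57  0.4   1.95]
0.05996725991087846 [-0.18 -0.4  -0.16]
24.5667
```

View pics/w5.png

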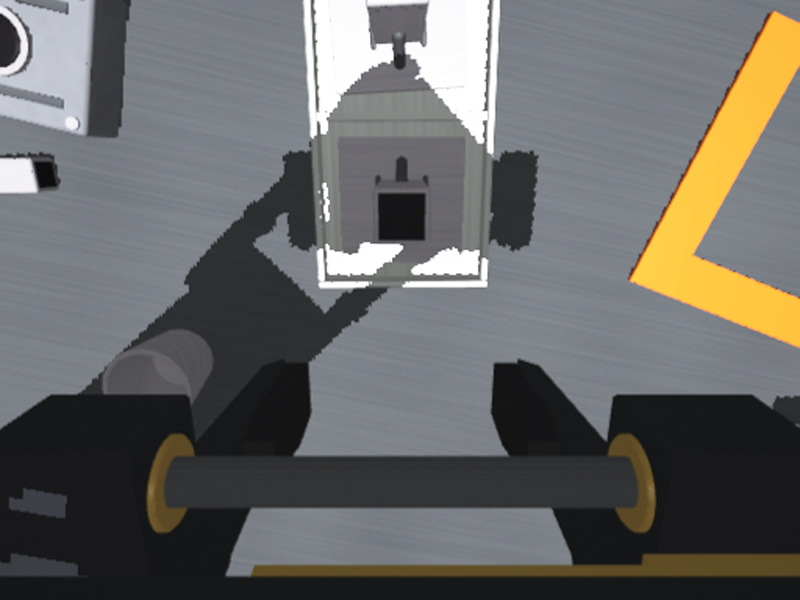

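The bracket stands upright and centred in its cell (tube at 375–428, foot plate 338–465, cell 325–485). Now I'll close the hood.

```bash
python3 - <<'E'
from h import *
from station import *
B=(np.array([.5805,.0115]),-.0203); q=down(B[1]-np.pi/2)
move_to(at(*B,0,.041,.2),q); grip(.05,20); movel(at(*B,0,.041,.070),rate=.12)
print(state()["contact_force"].round(2))
grip(0,20); print("w",state()["gripper_width"])
for y in (0,-.035,-.040,-.043,-.045):
    movel(at(*B,0,y,.070),rate=.08); st=state(); print(y,st["contact_force"].round(2),st["eef_pos"].round(4),st["gripper_width"].round(4))
    if st["contact_force"][1]>12: break
grip(.05); movel(at(*B,0,-.041,.16),rate=.15)
move_to([.42,-.10,.30],q); dwell(.2)
for i,n in enumerate(("scene","wrist")):
    s=snapshot(n);np.savez(f"pics/{n}9.npz",**s)
    cv2.imwrite(f"pics/{n}9.png",cv2.resize(s["color"],(800,600),interpolation=cv2.INTER_CUBIC))
print(state()["time"])
E
```

```text
[-0.01 -0.34  0.05]
w 0.011827530402823958Traceback (most recent call last):
  File "<stdin>", line 8, in <module>
AttributeError: 'float' object has no attribute 'round'
```

A print slip stopped the script at y=0 with the fin still gripped, so I'm carrying on from there.

```bash
python3 - <<'E'
from h import *
from station import *
B=(np.array([.5805,.0115]),-.0203); q=down(B[1]-np.pi/2)
for y in (-.035,-.040,-.042,-.044,-.046):
    movel(at(*B,0,y,.070),rate=.08); st=state(); print(y,st["contact_force"].round(2),st["eef_pos"].round(4),st["gripper_width"])
    if st["contact_force"][1]>12: break
grip(.05); movel(at(*B,0,-.041,.16),rate=.15)
move_to([.42,-.10,.30],q); dwell(.2)
for n in ("scene","wrist"):
    s=snapshot(n);np.savez(f"pics/{n}9.npz",**s)
    cv2.imwrite(f"pics/{n}9.png",cv2.resize(s["color"],(800,600),interpolation=cv2.INTER_CUBIC))
print(state()["time"])
E
```

```text
-0.035 [-3.86 -2.75  4.92] [ 0.5794 -0.0248  0.0701] 0.011318032609333215
-0.04 [-4.18 -0.82  6.32] [ 0.5793 -0.0294  0.0701] 0.012129591962081384
-0.042 [-3.84  5.93  6.94] [ 0.5793 -0.0296  0.0701] 0.011939181053688996
-0.044 [-3.61 12.23  5.07] [ 0.5793 -0.0297  0.0701] 0.011586327076315451
32.8333
```

View pics/scene9.png

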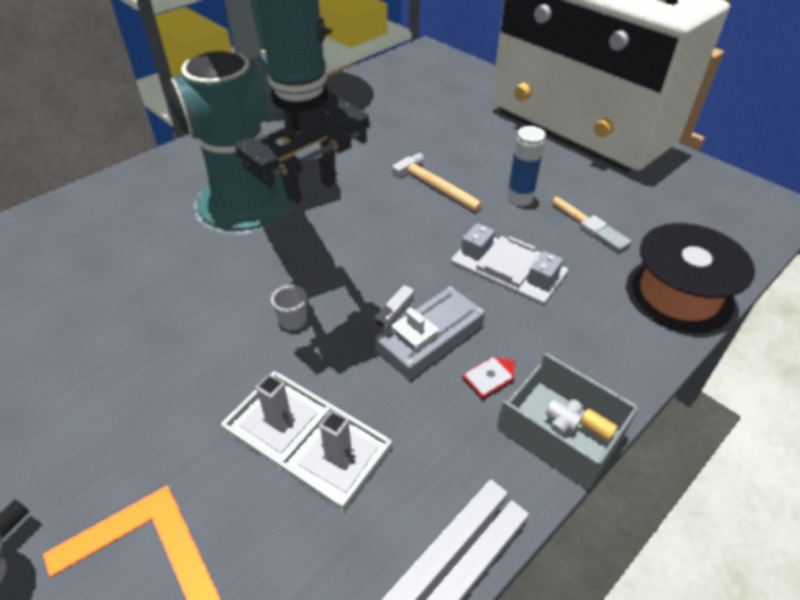

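View pics/wrist9.png

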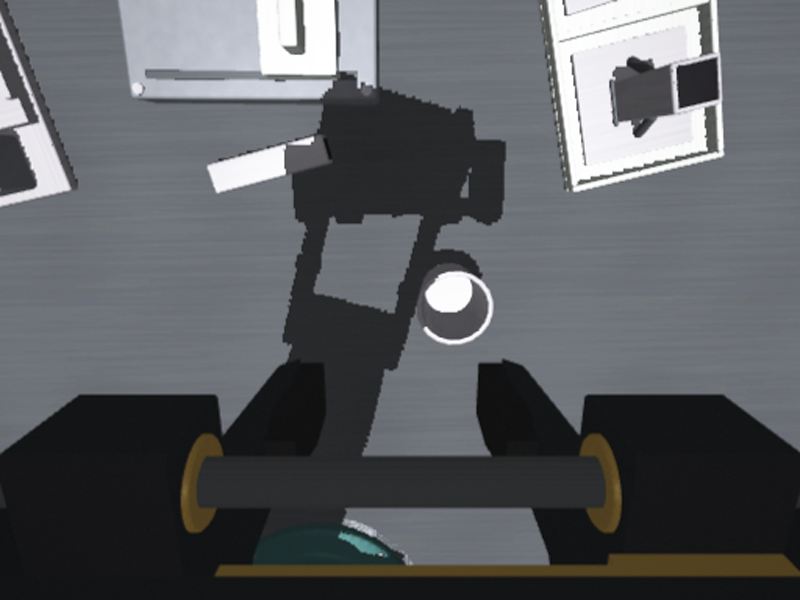

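The scene picture shows both brackets upright in the tray (tubes at (272,400) and (335,435)), the fixture empty, the hood shut at (415,325) and the other items where they were. Handing in.

```bash
python3 -c "
from station import *
print(sign_off())"
```

```text
the job is handed in; nothing more can be done
None
```

I carried out the whole task in the order asked and signed off at about 33 s on the robot's clock; no verdict was reported.

- **Hood open:** I slid it until it met its end stop, where the reaction rose to 16 N. The picture showed the button fully clear.
- **Button:** I pressed it until it bottomed out: the tip stayed at 46.3 mm above the table while the force rose to 15.5 N. The picture showed both toe clamps drawn back.
- **Bracket:** I gripped it by the plain tube faces and lifted it clear. In the cell I lowered it slowly until the floor took its weight, then let go. The next picture showed it upright and roughly centred in the cell.
- **Hood shut:** I slid it back until it met the stop at 12 N, then moved the arm away. The final pictures show the hood over the button end, both brackets standing in the tray and the other items unmoved as far as I can see.

No check failed. The only hitch was a print error in my script that stopped it partway through closing the hood, with the fin still gripped. I carried on from there and it made no difference to the result.

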